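# Press the slide case and slide box fully shut

## Robot

A 7-joint arm with a two-finger parallel gripper is mounted at the origin on a cart in front of the work surface, level with it; the furniture and walls round the work are solid. World frame = base frame: x ahead of the robot, y to its left, z up, the work surface at z = 0. Lengths are in m, angles in rad, forces in N, time in s.
With the tool pointing down it reaches from about 0.425 to 0.875 m from the base axis. Payload 4.7 kg.
Tool frame: the origin (TCP) lies between the finger pads; the fingertips stand 14 mm ahead of it and the grasp point (between the pads) lies 5 mm behind it; z points along the fingers, y is the line along which they close (so a half turn about z gives the same grasp; the last joint's range is limited). The gripper opens to 87 mm and grips with 3 to 60 N. Pads are 19 mm wide; open, the fingers measure 117 mm over their backs; the gripper's body (75 mm by 190 mm) begins 51 mm behind the grasp point.
Start: joints at [-1.305, 0.321, -0.07, 1.45, 0.023, 1.371, -0.057], TCP at [0.162, 0.63, 0.237] pointing down, gripper open.
Joint ranges: [-2.86, 2.86], [-0.3, 2.09], [-1.38, 1.24], [0.06, 2.45], [-1.56, 4.7], [0.09, 2.05], [-2.69, 2.69]. Speed limits (rad/s): [2.57, 2.57, 3.14, 3.14, 3.14, 3.14, 3.14].

## Interface

Orientations are given as a rotation vector (axis times angle).
In Python, from bench import ctrl gives the robot as it stands.
- The arm moves only by the shell command python3 -m inch 'ROWS' [OPENING] [FORCE]. ROWS is JSON, a list of rows, each a list of 6 numbers: the shift along the world's x, y, z in mm, then the turn, a rotation vector about the world's x, y, z in degrees. In form: [[tx, ty, tz, rx, ry, rz], ...]. A call has 1 to 20 rows; each row is the pose to reach, as a shift and turn from the pose commanded when the call began; what a row does not reach only later rows make up. A row lasts 1/8 s, in which the tool goes at most 62.5 mm and 10.7 degrees, less where a joint would pass 70% of its speed; a pose out of reach is approached as far as the arm can. A call with a gripper value outside its range is refused whole. OPENING is the finger opening in mm, from 0 to 87, set as the call begins (- or left out, the last holds). The fingers move at their own pace and stop on an object; FORCE is the grip in N (left out, the last holds). Time passes only in rows, so rows that repeat a pose let the fingers close. It gives the time, the measured TCP pose, the force, the opening and the grip force at its end, in the units of the state.
- ctrl.get_state(): the state, without advancing time (a new reading comes with each control period).
- ctrl.get_image(name): name is "scene" or "top" or "wrist"; returns (picture, depth): 400x640x3 uint8, red, green, blue; 400x640 float32, m along the optical axis (not along the pixel's ray), 0 where there is no reading.
- ctrl.camera_params(name): a dict with "mtx" (3x3 intrinsics, pixels), "dist_coeffs" ([k1, k2, p1, p2, k3] as OpenCV has them; the pictures are not rectified), "T" (4x4, takes a point from camera to world coordinates). Camera axes: x right, y down, z forward; pixel columns grow to the right and rows downward; lengths in m; the calibration is good to about 2 mm. A picture is of the moment at which its call begins: read the wrist's pose just before it. camera_params takes no time and is no camera call; for the wrist camera it gives the pose at the moment of the call.
- ctrl.close_job(): hands the job in; it is judged then, once.
The state is a dict: "time": time; "joint_positions": joint angles; "qd": joint speeds; "joint_torque": joint torques, N m; "position": TCP position; "tool_rot": TCP orientation; "ft_force": force on the tool from outside, world axes, zero at the start; "torque": the same for the moment, N m; "grip_width": opening from 0.0 (shut) to 1.0 (fully open); "grip_force": force on a finger pad.
Only numpy, scipy, OpenCV 4.12 (cv2) and the standard library are available. Lean on these libraries where they do the work, as an engineer would, in place of code of your own. Each camera call takes 0.05 s, during which the arm holds its last target. There are 200 camera calls.

## Task

Dust must not get into the slide storage: shut both the long black slide case, whose stiff lid stands open, and the small grey slide box, whose lid stands a little ajar. Press each lid down, firmly but not violently, until it is fully home. Leave the sticky notes and the objective jar where they are.

Things in the scene. Friction and masses are not known exactly. Their poses are not given: they have to be found in the camera images.
- slide_case: Long black slide case with brass catches, 113 x 272 x 33 mm (x, y, z) shut, fixed to the desk. Origin: centre of its underside; -x is the front (catches), +x the back, y runs along its length. Glass slides stand in it. Hinge axis parallel to y at x = +55, z = +18 mm. Shut, the flat lid top is 33 mm above the origin and spans x -53 to +53 mm.
- slide_case_lid (a joint): Hinge of the case's lid, rad: 0 fully shut, 1.57 standing upright, 1.83 leaning back as far as it goes. Starts open at 1.3 to 1.75. It is stiff (0.5 N m): the lid stays where it is left and takes about 5 N at its front edge to move.
- case_lid_edge (a point): Middle of the case lid's outer front edge, 108 mm from the hinge axis; when shut it lies at x = -53, y = 0, z = 33 mm in the case's frame.
- slide_box: Small grey slide box, 87 x 92 x 32 mm (x, y, z) shut, fixed to the desk. Origin: centre of its underside; -x is the front, +x the back. Hinge axis parallel to y at x = +42, z = +18 mm. Shut, the flat lid top is 32 mm above the origin and spans x -41 to +41 mm.
- slide_box_lid (a joint): Hinge of the grey box's lid, rad: 0 fully shut, growing as the front edge rises. Starts ajar at 0.2 to 0.5. It is stiff (0.35 N m): the lid stays where it is left and takes about 5 N at its front edge to move.
- box_lid_edge (a point): Middle of the grey box lid's upper front edge; when shut it lies at x = -41, y = 0, z = 32 mm in the box's frame.
- sticky_notes: Pad of yellow sticky notes, 76 x 76 x 10 mm, loose, a bystander. Origin at the centre of its underside.
- objective_jar: Pale objective jar with a black cap, 42 mm diameter, 58 mm high, loose, standing upright, a bystander. Origin at the centre of its underside.
Not all that is in view belongs to the job. What is meant by the slide_box is not blue, and is the larger of those in its own colour.

How it is judged:
At the end, for the whole second after the job is handed in: Both lids are fully shut: the black case's hinge reads under 0.025 rad and the grey box's under 0.03 rad (under 3 mm at the front edge). The sticky notes and the jar stand within 30 mm of where they were (value of joint slide_case_lid below 0.025 rad and value of joint slide_box_lid below 0.03 rad and distance of each of sticky_notes, objective_jar from where it was at the start of the episode below 0.03 m); the robot touches nothing.
It fails at once if the case or the box is struck or pressed with more than 60 N (contact force between any of the fingers, the arm and slide_case above 60 N or contact force between any of the fingers, the arm and slide_box above 60 N).
It fails at once if the sticky notes are moved by more than 30 mm or turned over (distance of sticky_notes from where it was at the start of the episode above 0.03 m or angle between sticky_notes's own z axis and vertical above 0.5 rad).
It fails at once if the objective jar is moved by more than 30 mm or tipped over (distance of objective_jar from where it was at the start of the episode above 0.03 m or angle between objective_jar's own z axis and vertical above 0.5 rad).
It also fails if it takes over 50 s, if anything falls off the work surface, if the arm or the gripper's body presses on something with over 40 N, if the wrist force passes 120 N, or if a joint passes its speed limit or range.

## Working session

There is one attempt and no reset: what is moved stays moved. The work goes in short steps, Python scripts to look and compute and a shell command to move; the robot and the scene stay as the last step left them, time stands still between calls to the robot, and variables do not carry over. Pictures are saved under pics/ and viewed, at most 10 in all, crops included, and the job is handed in when it is done.

```bash
mkdir -p pics; python3 - <<'E'
from bench import ctrl
import cv2,numpy as np
for n in("scene","top"):
    p,d=ctrl.get_image(n); c=ctrl.camera_params(n)
    cv2.imwrite(f"pics/{n}.png",p[:,:,::-1]); np.savez(f"{n}.npz",p=p,d=d,**{k:np.array(v) for k,v in c.items()})
    print(n,np.round(c["mtx"],1).tolist(),np.round(c["T"],3).tolist())
s=ctrl.get_state();print(s)
E
```

```text
scene [[490.7, 0.0, 319.0], [0.0, 490.7, 197.8], [0.0, 0.0, 1.0]] [[0.558, -0.556, 0.616, -0.379], [-0.83, -0.382, 0.407, -0.578], [0.01, -0.738, -0.674, 1.001], [0.0, 0.0, 0.0, 1.0]]
top [[360.9, 0.0, 318.1], [0.0, 360.9, 203.2], [0.0, 0.0, 1.0]] [[0.016, -0.996, 0.089, 0.374], [-1.0, -0.014, 0.019, -0.001], [-0.018, -0.089, -0.996, 0.959], [0.0, 0.0, 0.0, 1.0]]
{'time': 0.1, 'joint_positions': array([-1.30489413,  0.32172869, -0.07010369,  1.45155097,  0.02259617,
        1.37082101, -0.05686961]), 'qd': array([ 0.00116682, -0.00040816,  0.00067776, -0.00278221, -0.00144838,
        0.00046049,  0.00077463]), 'joint_torque': array([ 1.07020512e-04, -4.92567301e+01, -4.05549053e-01, -3.13400066e+01,
       -6.40483503e-02,  3.95067281e-02,  7.90460331e-05]), 'position': array([0.1618615 , 0.62902983, 0.23558515]), 'tool_rot': array([-3.94351658e-01, -3.11660995e+00,  2.69513419e-03]), 'ft_force': array([0.09371959, 0.3281293 , 0.26794468]), 'torque': array([-0.00412773,  0.03277644,  0.0085716 ]), 'grip_force': 0.0, 'grip_width': 0.9997246230058091}
```

View pics/top.png

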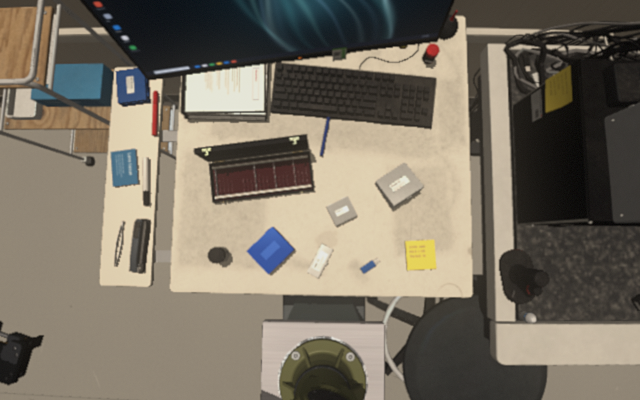

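View pics/scene.png

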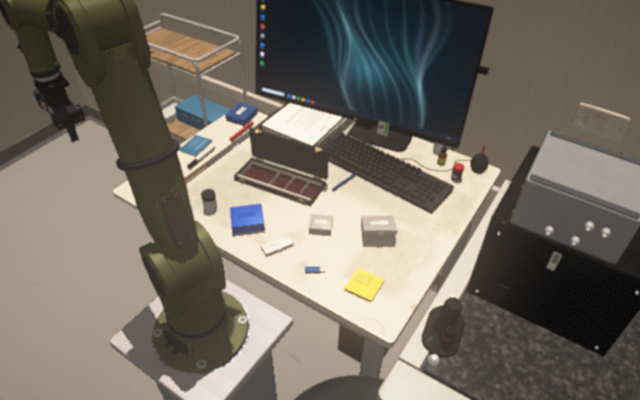

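```bash
cat > h.py <<'E'
import numpy as np,cv2
def load(n):
    z=np.load(n+".npz"); return z["p"],z["d"],z["mtx"],z["dist_coeffs"],z["T"]
def cloud(n):
    p,d,K,D,T=load(n); h,w=d.shape
    uv=np.stack(np.meshgrid(np.arange(w),np.arange(h)),-1).reshape(-1,1,2).astype(np.float32)
    r=cv2.undistortPoints(uv,K,D).reshape(h,w,2)
    c=np.dstack([r*d[...,None],d])
    return p,d,c@T[:3,:3].T+T[:3,3]
def ray(n,uv,z):
    p,d,K,D,T=load(n)
    r=cv2.undistortPoints(np.float32(uv).reshape(-1,1,2),K,D).reshape(-1,2)
    w=np.c_[r,np.ones(len(r))]@T[:3,:3].T
    return T[:3,3]+w*((z-T[2,3])/w[:,2])[:,None]
E
python3 - <<'E'
from h import *
for n,boxes in (("top",[(370,155,435,215),(325,195,362,230),(190,130,320,205),(405,235,440,275),(200,240,235,270)]),("scene",[(355,205,405,250),(230,115,330,205)])):
    p,d,X=cloud(n)
    print(n,"valid",(d>0).mean())
    for a,b,c,e in boxes:
        P=X[b:e,a:c][d[b:e,a:c]>0]; 
        P=P[P[:,2]>0.008]
        if len(P): print((a,b),len(P),np.round(np.percentile(P,[0,2,50,98,100],axis=0),3).tolist())
    f=p[:,:,::-1]
t=load("top")[0][120:240,180:450]; s=load("scene")[0][110:260,225:415]
a=cv2.resize(t,(780,347),interpolation=3);b=cv2.resize(s,(316,250),interpolation=3)
o=np.zeros((600,780,3),np.uint8);o[:347]=a;o[347:597,:316]=b
o[347:597,330:780]=cv2.resize(load("scene")[0][200:250,325:415],(450,250),interpolation=3)
cv2.imwrite("pics/crop.png",o[:,:,::-1])
E
```

```text
top valid 0.99626171875
(370, 155) 1224 [[0.448, -0.249, 0.008], [0.456, -0.239, 0.017], [0.505, -0.188, 0.043], [0.556, -0.139, 0.054], [0.567, -0.132, 0.057]]
(325, 195) 540 [[0.401, -0.084, 0.011], [0.406, -0.079, 0.019], [0.439, -0.045, 0.022], [0.472, -0.011, 0.026], [0.477, -0.006, 0.028]]
(190, 130) 3224 [[0.457, 0.029, 0.008], [0.467, 0.041, 0.008], [0.577, 0.178, 0.024], [0.607, 0.309, 0.129], [0.612, 0.313, 0.132]]
(405, 235) 772 [[0.29, -0.291, 0.008], [0.293, -0.287, 0.008], [0.327, -0.25, 0.01], [0.363, -0.213, 0.014], [0.366, -0.21, 0.016]]
(200, 240) 280 [[0.3, 0.249, 0.009], [0.303, 0.251, 0.013], [0.321, 0.266, 0.058], [0.339, 0.289, 0.062], [0.34, 0.29, 0.063]]
scene valid 0.99600390625
(355, 205) 759 [[0.445, -0.252, 0.008], [0.451, -0.247, 0.009], [0.495, -0.197, 0.04], [0.554, -0.144, 0.052], [0.565, -0.134, 0.055]]
(230, 115) 4989 [[0.374, 0.025, 0.008], [0.47, 0.042, 0.009], [0.598, 0.203, 0.046], [0.833, 0.362, 0.125], [0.876, 0.383, 0.13]]
```

View pics/crop.png

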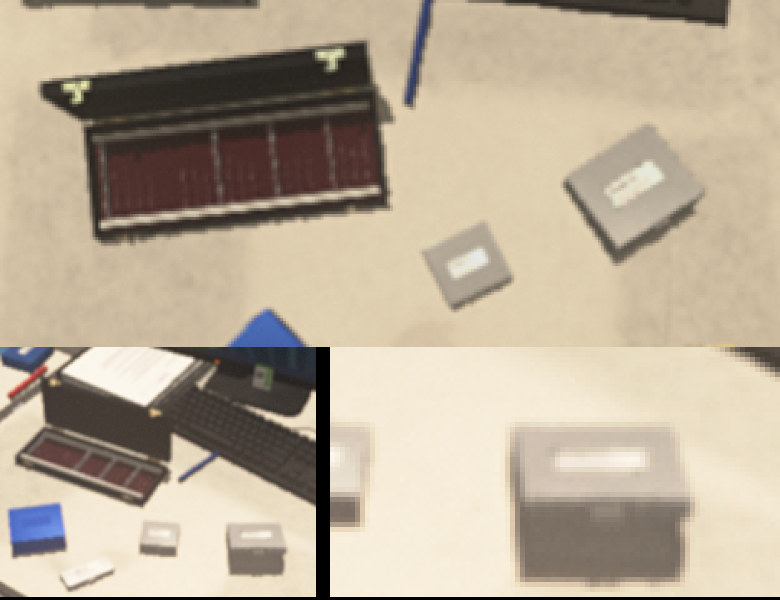

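The picture shows three candidates in top view: the large grey box at (400,186), the small grey one at (342,211) and the blue one at (271,250). The slide_box is the large grey one at (400,186), because it is grey, the larger of the two, and the crop shows its front with the latch and the ajar lid. The black case is at (260,170), with its lid standing up at the back.

```bash
python3 - <<'E'
from h import *
def plane(P,it=4,tol=.004):
    Q=P
    for _ in range(it):
        c=Q.mean(0);n=np.linalg.svd(Q-c,full_matrices=0)[2][2]; n=n*np.sign(n[2] or 1)
        Q=P[abs((P-c)@n)<tol]
    return c,n,Q
for nm,(a,b,c,e) in (("top",(370,155,435,215)),("scene",(355,205,405,250))):
    p,d,X=cloud(nm); P=X[b:e,a:c].reshape(-1,3)
    Q=P[P[:,2]>.03]; c0,n,Q=plane(Q)
    print(nm,"box lid",c0.round(4),n.round(3),"tilt",np.arctan2(np.hypot(*n[:2]),n[2]).round(3),"az",np.degrees(np.arctan2(n[1],n[0])).round(1),len(Q))
    r=cv2.minAreaRect(Q[:,:2].astype(np.float32));print(r, cv2.boxPoints(r).round(3).tolist())
    B=P[P[:,2]>.012]; r=cv2.minAreaRect(B[:,:2].astype(np.float32));print("all",r)
for nm,(a,b,c,e) in (("top",(190,130,320,205)),("scene",(230,115,330,205))):
    p,d,X=cloud(nm); P=X[b:e,a:c].reshape(-1,3)
    k=p[b:e,a:c].reshape(-1,3).max(1)<110
    Q=P[(P[:,2]>.045)&(P[:,0]<.66)&(P[:,1]<.33)&k]; c0,n,Q=plane(Q)
    print(nm,"case lid",c0.round(4),n.round(3),"az",np.degrees(np.arctan2(n[1],n[0])).round(1),len(Q),"top z",Q[:,2].max())
    H=Q[Q[:,2]>Q[:,2].max()-.012];i=H[:,1].argsort();print("lid top ends",H[i[:3]].mean(0).round(3),H[i[-3:]].mean(0).round(3))
    B=P[(P[:,2]>.012)&(P[:,2]<.04)&(P[:,0]<.62)&k]; r=cv2.minAreaRect(B[:,:2].astype(np.float32));print("base",r,cv2.boxPoints(r).round(3).tolist())
E
```

```text
top box lid [ 0.5083 -0.189   0.0431] [0.238 0.151 0.96 ] tilt 0.285 az 32.4 1084
((0.5089231729507446, -0.18853291869163513), (0.08020961284637451, 0.0926085039973259), 33.48979187011719) [[0.44999998807907104, -0.1720000058412552], [0.5009999871253967, -0.24899999797344208], [0.5680000185966492, -0.20499999821186066], [0.5170000195503235, -0.12800000607967377]]
all ((0.45534971356391907, -0.11314034461975098), (0.08533088117837906, 0.2776004374027252), 33.85456848144531)
scene box lid [ 0.5053 -0.1927  0.0421] [0.211 0.145 0.967] tilt 0.259 az 34.5 513
((0.5070469379425049, -0.19093427062034607), (0.08111976832151413, 0.09280671179294586), 34.85499954223633) [[0.44699999690055847, -0.17599999904632568], [0.5, -0.25200000405311584], [0.5669999718666077, -0.20600000023841858], [0.5139999985694885, -0.12999999523162842]]
all ((0.09610116481781006, -0.39659255743026733), (1.0123571157455444, 0.09678477048873901), 26.41652488708496)
top case lid [0.5876 0.1806 0.0913] [0.984 0.135 0.112] az 7.8 756 top z 0.13140971051751027
lid top ends [0.602 0.046 0.127] [0.567 0.31  0.127]
base ((0.5330106616020203, 0.17046035826206207), (0.12037836015224457, 0.27119868993759155), 7.99669885635376) [[0.45500001311302185, 0.29600000381469727], [0.492000013589859, 0.02800000086426735], [0.6110000014305115, 0.04500000178813934], [0.5740000009536743, 0.31299999356269836]]
scene case lid [0.5916 0.1799 0.0857] [0.952 0.124 0.279] az 7.4 670 top z 0.12827006830117504
lid top ends [0.601 0.043 0.122] [0.563 0.307 0.122]
base ((0.5366367697715759, 0.16853897273540497), (0.131600484251976, 0.2732008993625641), 8.2459716796875) [[0.4519999921321869, 0.2939999997615814], [0.4909999966621399, 0.024000000208616257], [0.6209999918937683, 0.0430000014603138], [0.5820000171661377, 0.31299999356269836]]
```

```bash
python3 - <<'E'
from h import *
p,d,X=cloud("top"); P=X.reshape(-1,3)
print("cell max z, rows x, cols y .36..0")
for x in np.arange(.56,.86,.02):
    r=[]
    for y in np.arange(.36,-.02,-.04):
        m=(abs(P[:,0]-x)<.01)&(abs(P[:,1]-y)<.02)&(P[:,2]>-.02); r.append(P[m,2].max().round(2) if m.any() else -1)
    print(x.round(2),r)
# case frame profile (yaw 7.8)
a=np.radians(7.8);ex=np.array([np.cos(a),np.sin(a)]);ey=np.array([-ex[1],ex[0]])
for n in("top","scene"):
    p,d,X=cloud(n);P=X.reshape(-1,3);q=P[:,:2]-[.533,.170];u=q@ex;v=q@ey
    for z in np.arange(.02,.14,.01):
        m=(abs(P[:,2]-z)<.005)&(abs(v)<.11)&(u>.02)&(u<.12)
        if m.sum()>3:print(n,z.round(2),m.sum(),np.percentile(u[m],[5,50,95]).round(3))
    m=(P[:,2]>.015)&(P[:,2]<.04)&(abs(v)<.1)&(abs(u)<.08);print("front",np.percentile(u[m],[1,3]).round(4))
    m=(P[:,2]>.015)&(P[:,2]<.04)&(abs(u)<.04)&(abs(v)<.16);print("ends",np.percentile(v[m],[1,99]).round(4))
E
```

```text
cell max z, rows x, cols y .36..0
0.56 [np.float64(0.0), np.float64(0.13), np.float64(0.13), np.float64(0.02), np.float64(0.02), np.float64(0.02), np.float64(0.02), np.float64(0.02), np.float64(0.02), np.float64(0.01)]
0.58 [np.float64(0.0), np.float64(0.13), np.float64(0.13), np.float64(0.13), np.float64(0.13), np.float64(0.13), np.float64(0.13), np.float64(0.13), np.float64(0.02), np.float64(0.01)]
0.6 [np.float64(0.0), -1, -1, -1, np.float64(0.13), np.float64(0.13), np.float64(0.13), np.float64(0.13), np.float64(0.13), np.float64(0.01)]
0.62 [np.float64(0.0), np.float64(0.0), np.float64(0.01), np.float64(0.0), np.float64(0.0), -1, -1, -1, np.float64(0.13), np.float64(0.01)]
0.64 [np.float64(0.0), np.float64(0.0), np.float64(0.0), np.float64(0.0), np.float64(0.01), np.float64(0.0), np.float64(0.0), np.float64(0.0), np.float64(0.0), np.float64(0.01)]
0.66 [np.float64(0.01), np.float64(0.01), np.float64(0.0), np.float64(0.01), np.float64(0.01), np.float64(0.01), np.float64(0.01), np.float64(0.0), np.float64(0.0), np.float64(0.01)]
0.68 [np.float64(0.06), np.float64(0.04), np.float64(
[... 1634 characters left out ...]
0.06 84 [0.058 0.059 0.059]
top 0.07 90 [0.058 0.059 0.059]
top 0.08 84 [0.058 0.059 0.059]
top 0.09 14 [0.058 0.058 0.059]
top 0.12 58 [0.049 0.052 0.06 ]
top 0.13 504 [0.048 0.055 0.061]
front [-0.0594 -0.0586]
ends [-0.135   0.1372]
scene 0.02 283 [0.033 0.054 0.063]
scene 0.03 167 [0.055 0.061 0.065]
scene 0.04 136 [0.057 0.061 0.064]
scene 0.05 155 [0.057 0.06  0.065]
scene 0.06 148 [0.057 0.06  0.065]
scene 0.07 153 [0.057 0.061 0.065]
scene 0.08 156 [0.056 0.06  0.064]
scene 0.09 159 [0.057 0.06  0.064]
scene 0.1 156 [0.057 0.06  0.064]
scene 0.11 127 [0.056 0.06  0.063]
scene 0.12 171 [0.049 0.054 0.063]
scene 0.13 67 [0.046 0.054 0.062]
front [-0.0608 -0.0595]
ends [-0.1375  0.1354]
```

```bash
python3 -m inch '[[40,-37,0,0,0,4],[80,-74,0,0,0,8],[120,-111,0,0,0,12],[160,-148,0,0,0,16],[200,-185,0,0,0,20],[240,-222,0,0,0,22],[280,-260,0,0,0,22],[320,-297,0,0,0,22],[360,-334,0,0,0,22],[400,-371,0,0,0,22],[440,-408,0,0,0,22],[478,-444,0,0,0,22],[478,-444,0,0,0,22],[478,-444,0,0,0,22]]' 0 10
```

```text
time: 1.85
position: [0.6394, 0.1859, 0.2358]
tool_rot: [0.207, -3.133, -0.001]
ft_force: [-1.3, 0.2, -0.7]
grip_width: 0.005
grip_force: 0.0
```

```bash
python3 -m inch '[[0,0,-40,0,0,0],[0,0,-80,0,0,0],[0,0,-110,0,0,0],[0,0,-127,0,0,0],[0,0,-127,0,0,0]]'
python3 - <<'E'
from bench import ctrl
import cv2,numpy as np
p,d=ctrl.get_image("scene");q,_=ctrl.get_image("top")
o=np.vstack([cv2.resize(p[80:240,180:420],(720,480)),]);cv2.imwrite("pics/b1.png",o[:,:,::-1])
# plan: tip front corner on outer face at radius r from hinge
for t in np.arange(1.6,-.05,-.1):
    r=.080 if t>1.2 else .085
    u=-r*np.cos(t)+.015*np.sin(t); z=.018+r*np.sin(t)+.015*np.cos(t)
    print(round(t,1),"rel hinge u",round(u*1e3),"tip z",round(z*1e3))
E
```

```text
time: 2.48
position: [0.6387, 0.1866, 0.1086]
tool_rot: [0.21, -3.132, 0.0]
ft_force: [0.8, 0.7, -0.6]
grip_width: 0.008
grip_force: 0.0
1.6 rel hinge u 17 tip z 98
1.5 rel hinge u 9 tip z 99
1.4 rel hinge u 1 tip z 99
1.3 rel hinge u -7 tip z 99
1.2 rel hinge u -17 tip z 103
1.1 rel hinge u -25 tip z 101
1.0 rel hinge u -33 tip z 98
0.9 rel hinge u -41 tip z 94
0.8 rel hinge u -48 tip z 89
0.7 rel hinge u -55 tip z 84
0.6 rel hinge u -62 tip z 78
0.5 rel hinge u -67 tip z 72
0.4 rel hinge u -72 tip z 65
0.3 rel hinge u -77 tip z 57
0.2 rel hinge u -80 tip z 50
0.1 rel hinge u -83 tip z 41
-0.0 rel hinge u -85 tip z 33
```

View pics/b1.png

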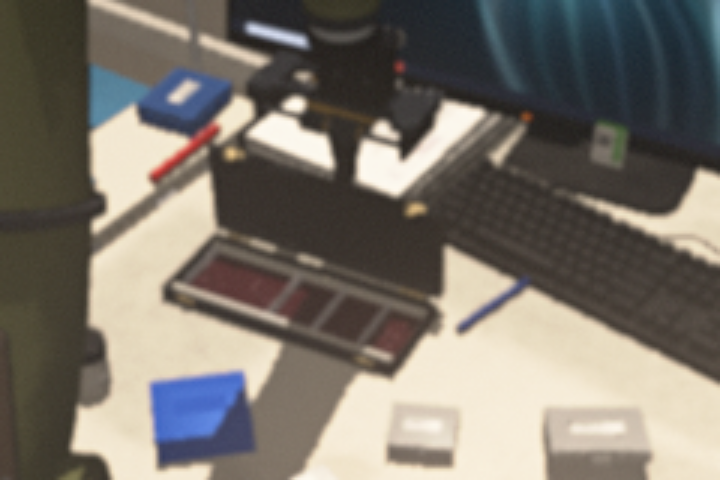

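The gripper stands behind the upright lid at crop (345,170), clear of it. Next I push the lid forward.

```bash
python3 -m inch '[[-12,-2,0,0,0,0],[-20,-3,0,0,0,0],[-28,-4,0,0,0,0],[-35,-5,0,0,0,0],[-42,-6,1,0,0,0],[-50,-7,2,0,0,0],[-58,-8,3,0,0,0],[-65,-9,4,0,0,0]]'
```

```text
time: 3.58
position: [0.5774, 0.1767, 0.1146]
tool_rot: [-0.206, 3.128, 0.001]
ft_force: [5.9, 1.2, -2.0]
grip_width: 0.007
grip_force: 2.7
```

```bash
python3 -m inch '[[-8,-1,0,0,0,0],[-15,-2,-2,0,0,0],[-23,-3,-6,0,0,0],[-30,-4,-11,0,0,0],[-37,-5,-16,0,0,0],[-44,-6,-22,0,0,0],[-49,-7,-28,0,0,0],[-53,-7,-35,0,0,0],[-53,-7,-35,0,0,0]]'
```

```text
time: 4.7
position: [0.5205, 0.1692, 0.0775]
tool_rot: [0.207, -3.132, 0.001]
ft_force: [0.8, -0.8, 1.2]
grip_width: 0.004
grip_force: 0.8
```

```bash
python3 -m inch '[[-2,0,-4,0,0,0],[-4,0,-8,0,0,0],[-6,-1,-12,0,0,0]]'; python3 -m inch '[[-1,0,-4,0,0,0],[-2,0,-8,0,0,0],[-3,0,-12,0,0,0]]'
```

```text
time: 5.08
position: [0.515, 0.1684, 0.0663]
tool_rot: [0.207, -3.132, 0.0]
ft_force: [0.6, 0.5, 3.8]
grip_width: 0.004
grip_force: 2.6
time: 5.45
position: [0.5109, 0.1678, 0.0539]
tool_rot: [0.207, -3.13, 0.002]
ft_force: [-1.2, -1.6, 5.2]
grip_width: 0.005
grip_force: 2.8
```

```bash
python3 -m inch '[[0,0,-2,0,0,0],[0,0,-4,0,0,0],[0,0,-5,0,0,0]]'; python3 -m inch '[[0,0,-1,0,0,0],[0,0,-2,0,0,0],[0,0,-2,0,0,0]]'; python3 -m inch '[[0,0,-1,0,0,0],[0,0,-1,0,0,0]]'
```

```text
time: 5.82
position: [0.5097, 0.1677, 0.0484]
tool_rot: [0.207, -3.127, 0.002]
ft_force: [-2.6, -1.5, 5.9]
grip_width: 0.0
grip_force: 2.9
time: 6.2
position: [0.5094, 0.1677, 0.047]
tool_rot: [0.207, -3.127, 0.002]
ft_force: [-4.6, -3.1, 10.1]
grip_width: 0.006
grip_force: 5.0
time: 6.45
position: [0.5094, 0.1677, 0.0469]
tool_rot: [0.207, -3.126, 0.002]
ft_force: [-7.1, -3.8, 16.5]
grip_width: 0.001
grip_force: 8.2
```

```bash
python3 -m inch '[[0,0,-1,0,0,0],[0,0,-2,0,0,0],[0,0,-2,0,0,0]]'; python3 -m inch '[[0,0,10,0,0,0],[0,0,40,0,0,0],[0,0,80,0,0,0],[0,0,120,0,0,0],[0,0,120,0,0,0]]'
python3 - <<'E'
# box: front-centre press point, yaw 33.5
import numpy as np
from bench import ctrl
ex=np.array([np.cos(np.radians(33.7)),np.sin(np.radians(33.7))]);O=np.array([.5085,-.190])
print("press",O-.030*ex,"from",ctrl.get_state()["position"])
E
```

```text
time: 6.82
position: [0.5095, 0.1677, 0.0467]
tool_rot: [0.207, -3.126, 0.001]
ft_force: [-13.1, -4.7, 29.2]
grip_width: 0.008
grip_force: 14.7
time: 7.45
position: [0.5137, 0.1693, 0.167]
tool_rot: [-0.208, 3.132, 0.003]
ft_force: [0.0, 0.2, -0.6]
grip_width: 0.004
grip_force: 0.0
press [ 0.48354138 -0.20664533] from [0.5137394  0.16927621 0.16698116]
```

```bash
python3 -m inch '[[-4,-47,0,0,0,0],[-8,-94,0,0,0,0],[-12,-141,0,0,0,0],[-16,-188,0,0,0,0],[-20,-235,0,0,0,0],[-24,-282,0,0,0,0],[-28,-329,0,0,0,0],[-30,-376,0,0,0,0],[-30,-376,-30,0,0,0],[-30,-376,-60,0,0,0],[-30,-376,-80,0,0,0],[-30,-376,-84,0,0,0]]'
python3 - <<'E'
from bench import ctrl
import cv2,numpy as np
from h import *
n="top"
p,d=ctrl.get_image(n); c=ctrl.camera_params(n);np.savez("top2.npz",p=p,d=d,**{k:np.array(v) for k,v in c.items()})
p,d,X=cloud("top2");P=X.reshape(-1,3)
a=np.radians(7.8);ex=np.array([np.cos(a),np.sin(a)]);ey=np.array([-ex[1],ex[0]]);q=P[:,:2]-[.531,.170];u=q@ex;v=q@ey
for lo in(-.045,-.02,.005,.03):
    m=(u>lo)&(u<lo+.015)&(abs(v)<.11);print(lo,np.median(P[m,2]).round(4))
E
```

```text
time: 8.95
position: [0.4803, -0.2064, 0.0777]
tool_rot: [0.207, -3.128, -0.003]
ft_force: [-0.1, -0.8, 0.1]
grip_width: 0.007
grip_force: 0.0
-0.045 0.0331
-0.02 0.0333
0.005 0.0333
0.03 0.0331
```

```bash
python3 -m inch '[[0,0,-6,0,0,0],[0,0,-12,0,0,0],[0,0,-17,0,0,0],[0,0,-21,0,0,0],[0,0,-25,0,0,0],[0,0,-28,0,0,0],[0,0,-28,0,0,0]]'
```

```text
time: 9.88
position: [0.4827, -0.2083, 0.0528]
tool_rot: [-0.206, 3.135, -0.001]
ft_force: [-0.7, -0.8, 1.6]
grip_width: 0.004
grip_force: 0.6
```

```bash
python3 -m inch '[[0,0,-1,0,0,0],[0,0,-2,0,0,0],[0,0,-3,0,0,0],[0,0,-3,0,0,0]]'
```

```text
time: 10.38
position: [0.4829, -0.2079, 0.0498]
tool_rot: [-0.207, 3.135, -0.001]
ft_force: [-1.9, -1.5, 2.7]
grip_width: 0.005
grip_force: 1.9
```

```bash
python3 -m inch '[[0,0,-1,0,0,0],[0,0,-2,0,0,0],[0,0,-3,0,0,0],[0,0,-4,0,0,0],[0,0,-4,0,0,0]]'
```

```text
time: 11.0
position: [0.483, -0.2077, 0.0458]
tool_rot: [-0.207, 3.135, -0.0]
ft_force: [-2.8, -2.2, 5.7]
grip_width: 0.007
grip_force: 3.1
```

```bash
python3 -m inch '[[0,0,-1,0,0,0],[0,0,-1,0,0,0]]'
```

```text
time: 11.25
position: [0.4831, -0.2078, 0.0456]
tool_rot: [-0.207, 3.135, 0.0]
ft_force: [-5.2, -1.2, 12.6]
grip_width: 0.007
grip_force: 6.3
```

Stop reached (tip at 32 mm). I press to about 25–30 N, then lift and check.

```bash
python3 -m inch '[[0,0,-1,0,0,0],[0,0,-2,0,0,0],[0,0,-2,0,0,0]]'; python3 -m inch '[[0,0,10,0,0,0],[0,0,50,0,0,0],[0,0,100,0,0,0],[0,50,140,0,0,0],[0,110,150,0,0,0],[0,170,150,0,0,0],[0,230,150,0,0,0],[0,230,150,0,0,0]]'
python3 - <<'E'
from bench import ctrl
import cv2,numpy as np
from h import *
n="top"
for n in("top","scene"):
    p,d=ctrl.get_image(n); c=ctrl.camera_params(n);np.savez(n+"3.npz",p=p,d=d,**{k:np.array(v) for k,v in c.items()})
    cv2.imwrite(f"pics/{n}3.png",p[:,:,::-1])
    p,d,X=cloud(n+"3");P=X.reshape(-1,3)
    for y,O,h in((7.8,(.531,.170),.1),(33.7,(.5085,-.190),.035)):
        a=np.radians(y);ex=np.array([np.cos(a),np.sin(a)]);ey=np.array([-ex[1],ex[0]]);q=P[:,:2]-O;u=q@ex;v=q@ey
        m=(abs(u)<.035)&(abs(v)<h)&(P[:,2]<.06)&(P[:,2]>.02)
        k,b=np.polyfit(u[m],P[m,2],1);print(n,y,m.sum(),"slope",k.round(4),"z",b.round(4),"front",np.median(P[m&(u<-.02),2]).round(4),"back",np.median(P[m&(u>.02),2]).round(4))
    if n=="top":
        A=load("top");
        for nm,(x0,y0,x1,y1) in dict(notes=(400,232,442,276),jar=(200,240,236,272)).items():
            print(nm,np.abs(A[0][y0:y1,x0:x1].astype(int)-p[y0:y1,x0:x1]).mean().round(2))
E
```

```text
time: 11.62
position: [0.4831, -0.2079, 0.0451]
tool_rot: [-0.207, 3.135, 0.002]
ft_force: [-10.5, 0.4, 26.1]
grip_width: 0.006
grip_force: 12.6
time: 12.62
position: [0.4824, 0.0296, 0.1921]
tool_rot: [0.225, -3.133, -0.004]
ft_force: [-0.1, -1.1, 0.3]
grip_width: 0.006
grip_force: 0.0
top 7.8 975 slope 0.0029 z 0.0333 front 0.0333 back 0.0332
top 33.7 718 slope -0.0003 z 0.0321 front 0.032 back 0.032
notes 11.23
jar 10.35
scene 7.8 926 slope -0.0008 z 0.031 front 0.0309 back 0.0308
scene 33.7 447 slope 0.0004 z 0.0298 front 0.0293 back 0.0298
```

View pics/scene3.png

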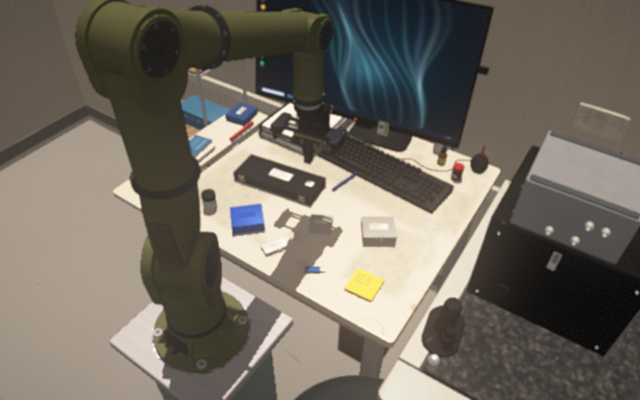

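The picture shows the case (280,180) and the grey box (379,231) both shut. The notes (364,285) and jar (209,200) are where they were, and the arm is clear.

```bash
python3 -c "
from bench import ctrl
print(ctrl.close_job())"
```

```text
the job is handed in; nothing more can be done
None
```

I shut the black slide case and the large grey slide box, pressing each home at under 35 N; both lids measure flat in the cameras, the notes and jar look unmoved, and the job is handed in (no verdict was returned).

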